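Bring the blue pacifier round to the front of the nursing carousel

TASK

Push the round wooden carousel by the black studs on its rim, gently and without whirling it, until the blue pacifier stands in line with the orange pointer of the carousel's foot. Touch nothing but the carousel: the pacifiers and the milk pot ride along in their cups without being touched, tipped or lifted, and everything else on the shelf is left where it is. Finish with the carousel standing still and the hand clear of it.

Things in the scene. Friction and masses are not known exactly. Their poses are not given: they have to be found in the camera images.
- foot: fixed grey round foot under the carousel, 210 mm across, 18 mm high, standing on the shelf; origin at the centre of its underside, which lies on the carousel's vertical turning axis. Its -x axis runs along the orange pointer, a flat tongue 30 mm wide and 10 mm high that sticks out from under the plate to 190 mm from the axis, roughly towards the robot
- carousel (a joint): angle turned since the start (rad, 0 at the start, positive counter-clockwise from above) by the light wooden turntable on the foot. Plate 280 mm across, 12 mm thick, its top 32 mm above the shelf. No stops, turns both ways without end; pushing at a stud takes about 1 N, and it stops by itself within a few degrees once no longer pushed
- stud0 (a point): top of a black upright stud on the plate's rim, 16 mm in diameter, rising 34 mm above the plate to 66 mm above the shelf; turns with the plate. Six like studs stand evenly, 60 degrees apart, on a circle of 125 mm radius round the turning axis; each cup lies midway between two of them
- stud1 (a point): top of the next stud, 60 degrees counter-clockwise from stud0
- stud2 (a point): top of the next stud, 120 degrees counter-clockwise from stud0
- stud3 (a point): top of the next stud, 180 degrees counter-clockwise from stud0
- stud4 (a point): top of the next stud, 240 degrees counter-clockwise from stud0
- stud5 (a point): top of the next stud, 300 degrees counter-clockwise from stud0
- blue_pacifier_center (a point): centre of the blue shield (50 mm across, level) of the loose blue pacifier, which hangs teat down in a white cup (34 mm across, 24 mm high) on the plate, 75 mm from the turning axis, its 29 mm ring handle upright; 58 mm above the shelf, its top 89 mm above the shelf; it has about 4 mm of play in the cup
- front_spot (a point): fixed point of the foot above the pointer's line, 75 mm from the turning axis and 58 mm above the shelf: where the centre of the blue pacifier belongs at the end
- green_pacifier_center (a point): centre of the shield of the like green pacifier in the other white cup, not to be touched
- milk_pot_center (a point): centre of a loose clear pot with a yellow lid (55 mm across, 48 mm high) standing in a low white cup (64 mm across, 12 mm high) on the plate, 70 mm from the turning axis, its top 82 mm above the shelf; not to be touched
- warmer: fixed white bottle warmer, round, 132 mm across and 130 mm high, grey switch box with steel toggle on its robot side; origin at the centre of its underside; leave alone
- rack: fixed green drying rack, 180 x 220 mm, 42 mm high, holding the two bottles; origin at the centre of its underside; leave alone
- bottle_a_center (a point): half-way up a loose empty baby bottle with orange collar, 60 mm across, 144 mm high, standing in the rack; leave alone
- bottle_b_center (a point): half-way up a like bottle with blue collar, standing in the rack; leave alone
- spoon_grip (a point): grip of a loose wooden spoon, 220 mm long, lying flat beyond the carousel; leave alone
- formula_tin: fixed tin, 100 mm across, 100 mm high, beyond the carousel; origin at the centre of its underside; leave alone
Things that resemble listed ones, but are neither listed nor needed, are in the scene too. Of the things shaped like the part that bears blue_pacifier_center, the blue one is meant.

How it is judged:
By the outcome, as a careful person would: the job done as asked, in the order asked, and still so for the second after the job is handed in, with the robot touching nothing.
It also fails if it takes over 45 s, if anything falls off the work surface, if the arm or the gripper's body presses on something with over 40 N, if the wrist force passes 120 N, or if a joint passes its speed limit or range.

ROBOT

A 7-joint arm with a two-finger parallel gripper is mounted at the origin on the work surface. World frame = base frame: x ahead of the robot, y to its left, z up, the work surface at z = 0. Lengths are in m, angles in rad, forces in N, time in s.
With the tool pointing down it reaches from about 0.425 to 0.875 m from the base axis. Payload 4.7 kg.
Tool frame: the origin (TCP) lies midway between the tips of the shut fingers; the grasp point (between the pads) lies 19 mm behind it; z points along the fingers, y is the direction in which the jaws open and shut (so a half turn about z gives the same grasp; the last joint's range is limited). The gripper opens to 87 mm and grips with 3 to 60 N. Pads are 19 mm wide; open, the fingers measure 117 mm over their backs; the gripper's body (75 mm by 190 mm) begins 51 mm behind the grasp point.
Start: joints at [1.283, 0.321, -0.07, 1.45, 0.023, 1.371, -0.057], TCP at [0.193, -0.621, 0.223] pointing down, gripper open.
Joint ranges: [-2.86, 2.86], [-0.3, 2.09], [-1.38, 1.24], [0.06, 2.45], [-1.56, 4.7], [0.09, 2.05], [-2.69, 2.69]. Speed limits (rad/s): [2.57, 2.57, 3.14, 3.14, 3.14, 3.14, 3.14].

INTERFACE

Orientations are given as a rotation vector (axis times angle).
In Python, from bench import get_state, eyes, job gives the robot as it stands. The module is installed in compiled form; this text tells all that it offers.
- The arm moves only by the shell command python3 -m jog 'ROWS' [FORCE]. ROWS is JSON, a list that holds one entry, the list of rows, each a list of 5 numbers: the opening, from 0 (shut) to 1 (fully open), then the shift along the tool's x, y, z in units of 40 mm (1.0 is 40 mm), then the turn about the tool's z in units of 5 degrees (1.0 is 5 degrees). In form: [[[jaw, dx, dy, dz, turn], ...]]. A call has 1 to 10 rows; each row shifts and turns the commanded pose from where the row before left it, along the tool's axes as they then stand; what a row does not reach is not made up. A row lasts 1/8 s, in which the tool goes at most 62.5 mm and 10.7 degrees, less where a joint would pass 70% of its speed; a pose out of reach is approached as far as the arm can. A call is refused whole if a number of a shift passes 1 or a number of a turn 1, either way. A call with a gripper value outside its range is refused whole. The fingers move at their own pace and stop on an object; FORCE is the grip in N (left out, the last holds). Time passes only in rows, so rows that do not move let the fingers close. It gives the time, the measured TCP pose, the force and the opening at its end, in the units of the state.
- get_state(): the state, without advancing time (a new reading comes with each control period).
- eyes.get_image(name): name is "side" or "top" or "wrist"; returns (picture, depth): 384x512x3 uint8, red, green, blue; 384x512 float32, m along the optical axis (not along the pixel's ray), 0 where there is no reading.
- eyes.camera_params(name): a dict with "camera_matrix" (3x3 intrinsics, pixels), "pose" (4x4, takes a point from camera to world coordinates); the wrist camera has in their place "mount" (4x4, takes a point from camera to tool coordinates, whose origin is the TCP and whose axes are the flange's). Camera axes: x right, y down, z forward; pixel columns grow to the right and rows downward; lengths in m; the calibration is good to about 2 mm. A picture is of the moment at which its call begins: read the wrist's pose just before it. camera_params takes no time and is no camera call.
- job.close_job(): hands the job in, once; it reports no verdict.
The state is a dict: "time": time; "joint_positions": joint angles; "qd": joint speeds; "joint_torque": joint torques, N m; "position": TCP position; "tool_rot": TCP orientation; "ft_force": force on the tool from outside, world axes, zero at the start; "torque": the same for the moment, N m; "grip_width": opening from 0.0 (shut) to 1.0 (fully open).
Only numpy, scipy, OpenCV 4.12 (cv2) and the standard library are available. Lean on these libraries where they do the work, as an engineer would, in place of code of your own. Each camera call takes 0.05 s, during which the arm holds its last target. There are 200 camera calls.

## Working session

There is one attempt and no reset: what is moved stays moved. The work goes in short steps, Python scripts to look and compute and a shell command to move; the robot and the scene stay as the last step left them, time stands still between calls to the robot, and variables do not carry over. Pictures are saved under pics/ and viewed, about 8 in all and at most 12, crops included, and the job is handed in when it is done.

```bash
mkdir -p pics; cat > h.py <<'E'
import numpy as np,cv2
from bench import get_state,eyes,job
def snap(n,f):
    p,d=eyes.get_image(n); cv2.imwrite('pics/'+f+'.png',p[:,:,::-1]); np.savez('pics/'+f,p=p,d=d); return p,d
def plane(n,u,v,z):
    c=eyes.camera_params(n);K=np.array(c['camera_matrix']);T=np.array(c['pose'])
    r=T[:3,:3]@np.linalg.solve(K,[u,v,1.]);o=T[:3,3];return o+r*(z-o[2])/r[2]
E
python3 - <<'E'
from h import *
s=get_state();print(s['time'],s['position'],s['tool_rot'],s['ft_force'])
for n in('top','side'):
    snap(n,n+'0');c=eyes.camera_params(n);print(n,np.round(c['camera_matrix'],1).tolist(),np.round(c['pose'],3).tolist())
E
```

```text
0.0 [ 0.19297718 -0.62010391  0.22146467] [-3.10400247e+00 -4.72011011e-01  6.01361791e-04] [ 0.18155547  0.0327326  -0.04582305]
top [[376.4, 0.0, 253.4], [0.0, 376.4, 190.8], [0.0, 0.0, 1.0]] [[-0.013, -0.992, 0.125, 0.406], [-1.0, 0.011, -0.015, 0.001], [0.014, -0.126, -0.992, 1.466], [0.0, 0.0, 0.0, 1.0]]
side [[426.7, 0.0, 259.9], [0.0, 426.7, 191.8], [0.0, 0.0, 1.0]] [[-0.925, -0.252, 0.284, 0.251], [-0.38, 0.615, -0.691, 0.83], [-0.0, -0.747, -0.664, 0.859], [0.0, 0.0, 0.0, 1.0]]
```

View pics/top0.png

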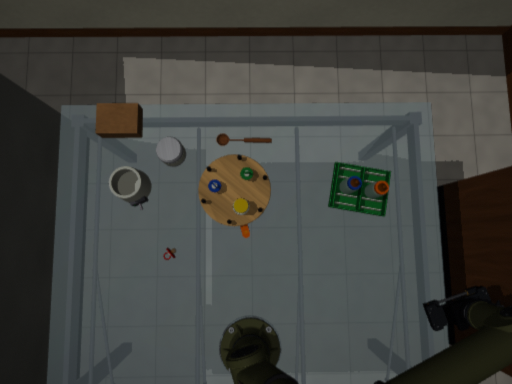

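View pics/side0.png

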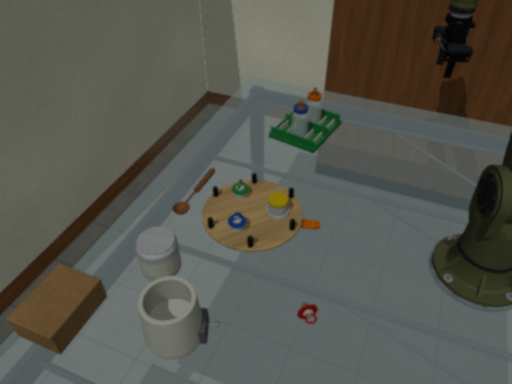

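Top view: plate centre is about (235,190), blue pacifier (215,186), milk pot (241,206), green (247,173) and pointer (245,231). So blue must turn counter-clockwise, by nearly 90°. Next I'll measure it.

```bash
cat >> h.py <<'E'
def measure(n,f,verbose=True):
    p,d=snap(n,f);h=cv2.cvtColor(p,cv2.COLOR_RGB2HSV).astype(int);H,S,V=h[...,0],h[...,1],h[...,2]
    roi=np.zeros(H.shape,bool)
    if n=='top': roi[145:242,190:282]=1
    else: roi[165:260,190:325]=1
    def blobs(m,z,amin=4):
        k,l,st,c=cv2.connectedComponentsWithStats((m&roi).astype(np.uint8));
        return [(int(st[i,4]),c[i].round(1),plane(n,*c[i],z)[:2].round(4)) for i in range(1,k) if st[i,4]>=amin]
    out=dict(plate=blobs((H>8)&(H<22)&(S>60)&(S<170)&(V>90),.032,200),
     orange=blobs((H<14)&(S>190)&(V>110),.010,8),blue=blobs((H>100)&(H<130)&(S>140),.06),
     green=blobs((H>40)&(H<90)&(S>120),.06),yellow=blobs((H>22)&(H<35)&(S>150),.082),black=blobs(V<45,.05))
    if verbose:
        for k,v in out.items(): print(n,k,*v,sep='\n  ')
    return out
E
python3 - <<'E'
from h import *
for n in('top','side'): measure(n,n+'1')
a=[]
for n,(x0,y0,x1,y1) in dict(top=(190,145,282,242),side=(190,165,325,260)).items():
    p=cv2.imread(f'pics/{n}1.png')[y0:y1,x0:x1];a.append(cv2.resize(p,(400*p.shape[1]//p.shape[1],400*p.shape[0]//p.shape[1]),interpolation=cv2.INTER_CUBIC))
h=max(i.shape[0] for i in a);cv2.imwrite('pics/crop1.png',np.hstack([np.pad(i,((0,h-i.shape[0]),(0,0),(0,0))) for i in a]))
E
```

```text
top
  plate
  (3038, array([233. , 189.5]), array([0.5933, 0.0575]))
top
  orange
  (62, array([244.8, 231.1]), array([0.4345, 0.0138]))
top
  blue
  (79, array([214.4, 185.6]), array([0.6053, 0.1263]))
top
  green
  (102, array([246.4, 173. ]), array([0.6519, 0.0054]))
top
  yellow
  (169, array([240.6, 205.2]), array([0.5282, 0.0279]))
top
  black
  (17, array([239.4, 157.1]), array([0.7161, 0.0314]))
  (15, array([208.7, 168.5]), array([0.6727, 0.149 ]))
  (8, array([251.4, 173.4]), array([ 0.6522, -0.0137]))
  (15, array([264.6, 177.4]), array([ 0.6361, -0.0639]))
  (14, array([203.4, 200.7]), array([0.5496, 0.1688]))
  (15, array([259.9, 209.5]), array([ 0.514, -0.044]))
  (12, array([229. , 221.4]), array([0.4704, 0.0725]))
side
  plate
  (4164, array([251. , 217.8]), array([0.5867, 0.0773]))
side
  orange
side
  blue
  (114, array([236.8, 221. ]), array([0.6051, 0.1279]))
side
  green
  (92, array([239.9, 188.8]), array([0.65  , 0.0082]))
side
  yellow
  (270, array([277.8, 199.4]), array([0.527 , 0.0316]))
side
  black
  (35, array([253.9, 178. ]), array([ 0.6367, -0.0619]))
  (33, array([215.4, 191.3]), array([0.7156, 0.0344]))
  (33, array([290.7, 192.8]), array([ 0.5141, -0.0413]))
  (39, array([210.2, 222.7]), array([0.6717, 0.1514]))
  (44, array([291.9, 224.3]), array([0.4702, 0.0752]))
  (47, array([250. , 241.4]), array([0.5485, 0.1719]))
```

View pics/crop1.png

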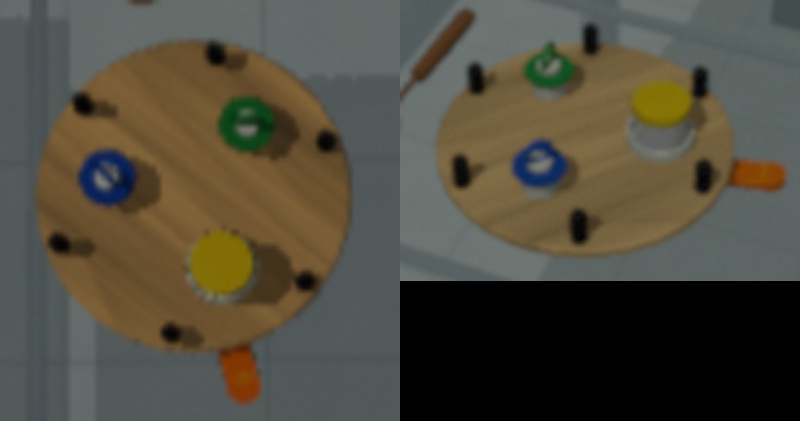

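Both views agree on these values:
- The axis is at about (0.593, 0.0535).
- The studs sit at 50.6°+60k and the blue pacifier at about 80.6°.
- The pointer is at about 194°, so the plate must turn about +113.5°.

I'll push the stud at 290.6° counter-clockwise with the shut fingers. The tool x axis already heads roughly along the tangent there.

```bash
python3 -c "
from h import *;print(np.round(eyes.camera_params('wrist')['mount'],3).tolist())"
python3 -m jog '[[[0,0.7,-0.5,0,0],[0,0.7,-0.5,0,0],[0,0.7,-0.5,0,0],[0,0.7,-0.5,0,0],[0,0.7,-0.5,0,0],[0,0.7,-0.5,0,0],[0,0.7,-0.5,0,0],[0,0.7,-0.5,0,0],[0,0.7,-0.5,0,0],[0,0.7,-0.5,0,0]]]'
```

```text
[[0.0, -0.966, -0.26, 0.072], [1.0, 0.0, 0.0, 0.001], [-0.0, -0.26, 0.966, -0.163], [0.0, 0.0, 0.0, 1.0]]
time: 1.45
position: [0.4016, -0.3454, 0.2225]
tool_rot: [3.106, 0.472, -0.0]
ft_force: [0.3, 0.1, -0.4]
grip_width: 0.019
```

```bash
python3 -m jog '[[[0,0.7,-0.5,0,0],[0,0.7,-0.5,0,0],[0,0.7,-0.5,0,0],[0,0.7,-0.5,0,0],[0,0.7,-0.5,0,0],[0,0.7,-0.5,0,0],[0,0.7,-0.5,0,0],[0,0.7,-0.5,0,0],[0,0,0,0,-0.6],[0,0,0,0,0]]]'
cat >> h.py <<'E'
from scipy.spatial.transform import Rotation as Ro
def where(C=(.593,.0535)):
    s=get_state();p=np.array(s['position']);R=Ro.from_rotvec(s['tool_rot']).as_matrix();d=p[:2]-C
    print('t',round(s['time'],2),'p',p.round(4),'hd',np.degrees(np.arctan2(R[1,0],R[0,0])).round(1),'r',np.hypot(*d).round(4),'ang',(np.degrees(np.arctan2(d[1],d[0]))%360).round(1),'F',np.round(s['ft_force'],1),'q',np.round(s['joint_positions'],2),'w',s['grip_width'])
    return p,R
def togo(t):
    p,R=where();print('tool shift /40mm',(R.T@(np.array(t)-p)/.04).round(2))
E
python3 -c "
from h import *;togo([.6086,-.0735,.12])"
```

```text
time: 2.7
position: [0.5673, -0.1268, 0.2222]
tool_rot: [-3.092, -0.554, 0.001]
ft_force: [0.5, -1.3, -0.5]
grip_width: 0.005
t 2.7 p [ 0.5673 -0.1268  0.2222] hd 20.3 r 0.1821 ang 261.9 F [ 0.5 -1.3 -0.5] q [ 0.63  0.21 -0.52  1.61  0.11  1.35 -1.13] w 0.004842387077785548
tool shift /40mm [ 1.43 -0.89  2.55]
```

```bash
python3 -m jog '[[[0,0.5,-0.3,0,0],[0,0.5,-0.3,0,0],[0,0.43,-0.3,0,0],[0,0,0,0.65,0],[0,0,0,0.65,0],[0,0,0,0.65,0],[0,0,0,0.6,0],[0,0,0,0,0],[0,0,0,0,0]]]'
python3 -c "
from h import *;togo([.6086,-.0735,.046])
snap('side','side2');p=cv2.imread('pics/side2.png')[130:270,180:340];cv2.imwrite('pics/side2c.png',cv2.resize(p,None,fx=4,fy=4,interpolation=cv2.INTER_CUBIC))"
```

```text
time: 3.82
position: [0.6091, -0.0741, 0.1215]
tool_rot: [3.092, 0.551, 0.002]
ft_force: [0.7, -0.8, -0.2]
grip_width: 0.007
t 3.83 p [ 0.6091 -0.0741  0.1215] hd 20.2 r 0.1286 ang 277.2 F [ 0.7 -0.8 -0.2] q [ 0.52  0.36 -0.54  1.66  0.2   1.18 -1.29] w 0.007380518173799248
tool shift /40mm [-0.01 -0.02  1.89]
```

View pics/side2c.png

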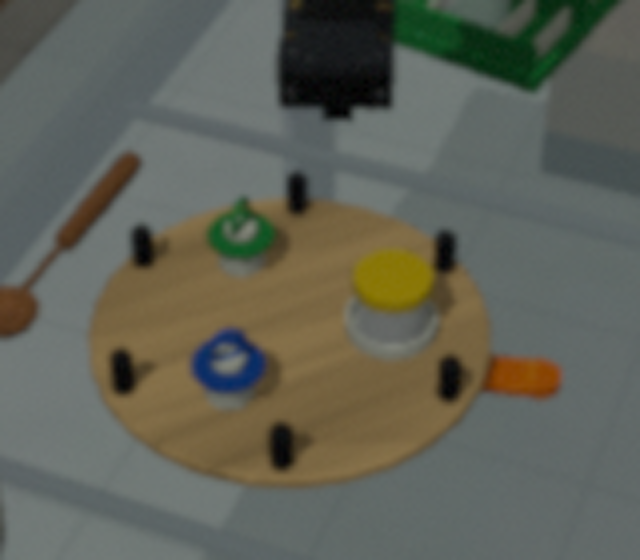

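```bash
python3 -c "
from h import *
c=eyes.camera_params('side');K=np.array(c['camera_matrix']);T=np.linalg.inv(c['pose'])
for z in(.1215,.14,.1915):
    q=K@(T@[.6091,-.0741,z,1])[:3];q=q[:2]/q[2];print(z,(q-[180,130])*4)
p=cv2.imread('pics/side2.png')[90:175,220:310];cv2.imwrite('pics/side2d.png',np.minimum(cv2.resize(p,None,fx=6,fy=6,interpolation=cv2.INTER_CUBIC).astype(int)*3,255))
d=np.load('pics/side2.npz')['d'];print(d[110:170:4,250:284:4].round(2))
"
```

```text
0.1215 [336.96248709 114.27779382]
0.14 [337.1381666   93.33094575]
0.1915 [337.64665626  32.70204305]
[[1.09 1.08 1.08 1.08 1.07 1.07 1.09 1.1  1.65]
 [1.07 1.07 1.07 1.07 1.07 1.07 1.07 1.07 1.62]
 [1.07 1.07 1.07 1.07 1.08 1.07 1.07 1.07 1.6 ]
 [1.58 1.12 1.08 1.08 1.08 1.08 1.2  1.58 1.56]
 [1.56 1.17 1.09 1.09 1.09 1.09 1.17 1.54 1.53]
 [1.55 1.16 1.1  1.09 1.09 1.09 1.16 1.48 1.47]
 [1.14 1.11 1.1  1.1  1.1  1.11 1.14 1.49 1.48]
 [1.13 1.09 1.1  1.1  1.09 1.1  1.13 1.48 1.48]
 [1.08 1.08 1.08 1.08 1.08 1.08 1.08 1.48 1.48]
 [1.08 1.08 1.07 1.07 1.07 1.07 1.07 1.47 1.46]
 [1.09 1.09 1.08 1.09 1.09 1.09 1.08 1.45 1.45]
 [1.1  1.1  1.1  1.1  1.1  1.1  1.1  1.44 1.44]
 [1.42 1.42 1.42 1.21 1.21 1.42 1.41 1.42 1.42]
 [1.4  1.4  1.4  1.4  1.41 1.4  1.4  0.   1.39]
 [1.38 1.39 1.39 1.39 1.38 1.39 1.38 1.38 1.38]][ WARN:0@0.797] global loadsave.cpp:1063 imwrite_ Unsupported depth image for selected encoder is fallbacked to CV_8U.
```

View pics/side2d.png

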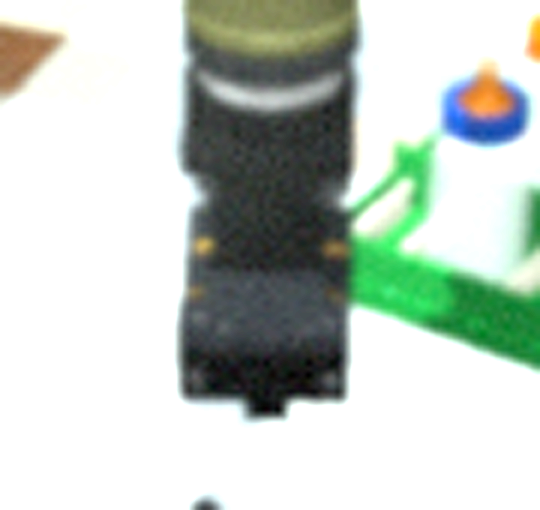

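The tip projects where it should. The wide body is seen end-on and hangs at least 70 mm above the tip, so it clears the pacifiers by about 27 mm. I'll descend and begin a gentle push.

```bash
python3 -m jog '[[[0,0,0,0.5,0],[0,0,0,0.5,0],[0,0,0,0.5,0],[0,0,0,0.39,0],[0,0,0,0,0],[0,0,0,0,0]]]'
python3 -m jog '[[[0,0.1,0,0,0],[0,0.1,0,0,0],[0,0.1,0,0,0],[0,0.1,0,0,0],[0,0.1,0,0,-0.2],[0,0.1,0,0,-0.5],[0,0.1,0,0,-0.5],[0,0.1,0,0,-0.5]]]'
python3 -c "
from h import *;where();measure('top','top3')"
```

```text
time: 4.62
position: [0.609, -0.0734, 0.0453]
tool_rot: [3.092, 0.554, 0.001]
ft_force: [0.7, -0.5, 0.6]
grip_width: 0.002
time: 5.62
position: [0.6386, -0.0622, 0.0449]
tool_rot: [3.041, 0.785, -0.0]
ft_force: [-0.4, -1.0, -0.3]
grip_width: 0.007
t 5.62 p [ 0.6386 -0.0622  0.0449] hd 28.9 r 0.1244 ang 291.5 F [-0.4 -1.  -0.3] q [ 0.48  0.5  -0.54  1.65  0.28  1.08 -1.21] w 0.006525402423785365
top
  plate
  (2539, array([227.5, 191.1]), array([0.5874, 0.0786]))
top
  orange
  (59, array([244.8, 230.8]), array([0.4354, 0.0139]))
top
  blue
  (82, array([214.1, 188.7]), array([0.5936, 0.1272]))
top
  green
  (71, array([243.3, 169.6]), array([0.6651, 0.0168]))
top
  yellow
  (172, array([243.1, 203.8]), array([0.5331, 0.0184]))
top
  black
  (2225, array([267.4, 184.5]), array([ 0.6086, -0.0739]))
  (16, array([234.3, 156.9]), array([0.7168, 0.051 ]))
  (14, array([205.8, 172.6]), array([0.6569, 0.16  ]))
  (13, array([205.4, 205.4]), array([0.5318, 0.1611]))
  (10, array([234.2, 222. ]), array([0.468, 0.053]))
```

```bash
python3 -m jog '[[[0,0.136,0.018,0,-0.5],[0,0.136,0.018,0,-0.5],[0,0.136,0.018,0,-0.5],[0,0.136,0.018,0,-0.5],[0,0.136,0.018,0,-0.5],[0,0.136,0.018,0,-0.5],[0,0.136,0.018,0,-0.5],[0,0.136,0.018,0,-0.5],[0,0.136,0.018,0,-0.5],[0,0.136,0.018,0,-0.5]]]'
python3 -c "
from h import *;where()"
```

```text
time: 6.92
position: [0.6845, -0.0323, 0.045]
tool_rot: [2.8, 1.425, -0.0]
ft_force: [-0.4, 0.3, -0.3]
grip_width: 0.003
t 6.92 p [ 0.6845 -0.0323  0.045 ] hd 54.0 r 0.1254 ang 316.8 F [-0.4  0.3 -0.3] q [ 0.45  0.6  -0.61  1.52  0.37  1.13 -0.86] w 0.003169377436029964
```

Tracking well: 25° turned and the radius is constant. Next 50°.

```bash
python3 -m jog '[[[0,0.136,0.015,0,-0.5],[0,0.136,0.015,0,-0.5],[0,0.136,0.015,0,-0.5],[0,0.136,0.015,0,-0.5],[0,0.136,0.015,0,-0.5],[0,0.136,0.015,0,-0.5],[0,0.136,0.015,0,-0.5],[0,0.136,0.015,0,-0.5],[0,0.136,0.015,0,-0.5],[0,0.136,0.015,0,-0.5]]]'
python3 -c "
from h import *;where()"
```

```text
time: 8.18
position: [0.7125, 0.0143, 0.0449]
tool_rot: [2.425, 1.997, -0.0]
ft_force: [-0.7, -0.8, -0.7]
grip_width: 0.004
t 8.18 p [0.7125 0.0143 0.0449] hd 79.0 r 0.1258 ang 341.8 F [-0.7 -0.8 -0.7] q [ 0.41  0.68 -0.69  1.44  0.45  1.18 -0.53] w 0.0038023234300946698
```

```bash
python3 -m jog '[[[0,0.136,0.015,0,-0.5],[0,0.136,0.015,0,-0.5],[0,0.136,0.015,0,-0.5],[0,0.136,0.015,0,-0.5],[0,0.136,0.015,0,-0.5],[0,0.136,0.015,0,-0.5],[0,0.136,0.015,0,-0.5],[0,0.136,0.015,0,-0.5],[0,0.136,0.015,0,-0.5],[0,0.136,0.015,0,-0.5]]]'
python3 -c "
from h import *;where();measure('side','side4');measure('top','top4')"
```

```text
time: 9.43
position: [0.7182, 0.0683, 0.0449]
tool_rot: [1.935, 2.475, -0.0]
ft_force: [-1.1, -0.7, 0.2]
grip_width: 0.006
t 9.43 p [0.7182 0.0683 0.0449] hd 104.0 r 0.1261 ang 6.7 F [-1.1 -0.7  0.2] q [ 0.38  0.73 -0.77  1.41  0.52  1.21 -0.2 ] w 0.005764761284364533
side
  plate
  (3912, array([255.1, 220.7]), array([0.5718, 0.0836]))
side
  orange
side
  blue
  (17, array([274.4, 210.7]), array([0.5276, 0.0544]))
  (88, array([274.4, 217.6]), array([0.5182, 0.0788]))
side
  green
  (125, array([226.1, 211.2]), array([0.6467, 0.1055]))
side
  yellow
  (211, array([255.7, 182.7]), array([ 0.6087, -0.0096]))
side
  black
  (675, array([220.1, 172.3]), array([ 0.7412, -0.0481]))
  (320, array([205.8, 188.7]), array([0.7459, 0.035 ]))
  (32, array([278.6, 184. ]), array([ 0.5596, -0.0643]))
  (35, array([297.5, 211.4]), array([0.4722, 0.0235]))
  (43, array([222. , 233.6]), array([0.6257, 0.1748]))
  (40, array([270.1, 238.7]), array([0.5049, 0.1442]))
top
  plate
  (1720, array([221. , 197.4]), array([0.5634, 0.1037]))
top
  orange
  (57, array([244.7, 230.9]), array([0.4353, 0.0143]))
top
  blue
  (86, array([228.9, 207.9]), array([0.5205, 0.072 ]))
top
  green
  (86, array([218.7, 175. ]), array([0.6455, 0.1099]))
top
  yellow
top
  black
  (2233, array([254.2, 188.1]), array([ 0.5955, -0.0238]))
  (14, array([202.5, 181.5]), array([0.6229, 0.1723]))
  (12, array([211.3, 212.5]), array([0.5047, 0.1387]))
  (12, array([243.3, 220.5]), array([0.4732, 0.0187]))
```

Blue is now at 165.7°, so about 28° remain. I'll push 22.5° with a slow end and measure again.

```bash
python3 -m jog '[[[0,0.136,0.015,0,-0.5],[0,0.136,0.015,0,-0.5],[0,0.136,0.015,0,-0.5],[0,0.136,0.015,0,-0.5],[0,0.136,0.015,0,-0.5],[0,0.136,0.015,0,-0.5],[0,0.136,0.015,0,-0.5],[0,0.136,0.015,0,-0.5],[0,0.082,0.009,0,-0.3],[0,0.055,0.006,0,-0.2]]]'
python3 -m jog '[[[0,0,0,0,0],[0,0,0,0,0],[0,0,0,0,0],[0,0,0,0,0]]]'
python3 -c "
from h import *;where();measure('side','side5');measure('top','top5')"
```

```text
time: 10.78
position: [0.7034, 0.1148, 0.0449]
tool_rot: [1.417, 2.804, 0.0]
ft_force: [-0.4, -0.1, 0.4]
grip_width: 0.007
time: 11.28
position: [0.7035, 0.1145, 0.0449]
tool_rot: [-1.419, -2.803, 0.0]
ft_force: [0.0, 0.3, 1.0]
grip_width: 0.008
t 11.28 p [0.7035 0.1145 0.0449] hd 126.3 r 0.1262 ang 28.9 F [0.  0.3 1. ] q [ 0.37  0.74 -0.85  1.44  0.57  1.22  0.08] w 0.007724197144631191
side
  plate
  (3592, array([258.2, 221.5]), array([0.5629, 0.0831]))
side
  orange
side
  blue
  (98, array([279.1, 210. ]), array([0.5169, 0.0472]))
side
  green
  (4, array([202. , 174.5]), array([ 0.7801, -0.0077]))
  (136, array([231.5, 217.5]), array([0.6232, 0.1214]))
side
  yellow
  (171, array([247.3, 183.1]), array([0.6299, 0.0007]))
side
  black
  (1034, array([214.1, 177.5]), array([ 0.7467, -0.0194]))
  (33, array([263.5, 178.9]), array([ 0.609, -0.069]))
  (12, array([222.5, 189.5]), array([0.7001, 0.0197]))
  (310, array([205.9, 201.1]), array([0.7212, 0.0815]))
  (32, array([295.4, 199. ]), array([ 0.4934, -0.0214]))
  (40, array([285.8, 230.7]), array([0.4775, 0.1029]))
  (44, array([238.8, 240.1]), array([0.5764, 0.1785]))
top
  plate
  (1228, array([217.1, 201.3]), array([0.5486, 0.1186]))
top
  orange
  (57, array([244.7, 230.8]), array([0.4354, 0.0142]))
top
  blue
  (43, array([234.1, 209.7]), array([0.5133, 0.0527]))
top
  green
  (82, array([214.7, 181.6]), array([0.6204, 0.1251]))
top
  yellow
  (28, array([252.8, 174.1]), array([ 0.644 , -0.0187]))
top
  black
  (2356, array([247.3, 192.1]), array([0.5805, 0.0025]))
  (13, array([266.6, 184.4]), array([ 0.6092, -0.0711]))
  (14, array([201.5, 193.5]), array([0.5771, 0.1759]))
  (12, array([221.4, 219.2]), array([0.4789, 0.1009]))
```

```bash
python3 -m jog '[[[0,0.055,0.006,0,-0.2],[0,0.055,0.006,0,-0.2],[0,0.055,0.006,0,-0.2],[0,0.055,0.006,0,-0.2],[0,0.055,0.006,0,-0.2],[0,0.055,0.006,0,-0.2],[0,0.027,0.003,0,-0.1],[0,0,0,0,0],[0,0,0,0,0]]]'
python3 -m jog '[[[0,-0.1,0,0,0],[0,-0.2,0,0,0],[0,-0.2,0,0,0],[0,0,0,-0.5,0],[0,0,0,-0.8,0],[0,0,0,-0.8,0],[0,-0.8,-0.8,0,0],[0,-0.8,-0.8,0,0],[0,-0.8,-0.8,0,0],[0,-0.8,-0.8,0,0]]]'
python3 -c "
from h import *;where();measure('side','side6');measure('top','top6')"
```

```text
time: 12.5
position: [0.6956, 0.1269, 0.045]
tool_rot: [-1.258, -2.879, -0.0]
ft_force: [-0.1, -0.2, -0.1]
grip_width: 0.009
time: 13.75
position: [0.7026, -0.07, 0.1308]
tool_rot: [1.257, 2.877, 0.001]
ft_force: [0.1, -0.4, -0.2]
grip_width: 0.002
t 13.75 p [ 0.7026 -0.07    0.1308] hd 132.8 r 0.1651 ang 311.6 F [ 0.1 -0.4 -0.2] q [ 0.66  0.66 -0.91  1.38  0.52  1.34  0.49] w 0.0024203763609868703
side
  plate
  (4214, array([253. , 218.1]), array([0.581 , 0.0764]))
side
  orange
side
  blue
  (90, array([279.9, 207.8]), array([0.5178, 0.0382]))
  (4, array([276.5, 201.5]), array([0.5352, 0.0183]))
side
  green
  (131, array([233.9, 219.1]), array([0.6149, 0.1243]))
side
  yellow
  (213, array([243.2, 183.7]), array([0.6395, 0.0077]))
side
  black
  (34, array([258.7, 178. ]), array([ 0.6236, -0.0675]))
  (35, array([218.7, 188.4]), array([0.7123, 0.0194]))
  (34, array([293.4, 196. ]), array([ 0.5026, -0.0313]))
  (43, array([208.4, 219. ]), array([0.6823, 0.1412]))
  (39, array([289.1, 227.8]), array([0.4728, 0.0899]))
  (45, array([244. , 240.8]), array([0.5634, 0.1758]))
top
  plate
  (3146, array([233.2, 190.5]), array([0.5894, 0.0568]))
top
  orange
  (58, array([244.7, 230.8]), array([0.4353, 0.0143]))
top
  blue
  (80, array([238.8, 207.7]), array([0.5207, 0.0353]))
top
  green
  (98, array([214.8, 183.3]), array([0.6141, 0.1247]))
top
  yellow
  (166, array([247.2, 174.8]), array([0.6416, 0.0022]))
top
  black
  (436, array([271.7, 159.8]), array([ 0.7043, -0.0923]))
  (15, array([243.2, 157.9]), array([0.7128, 0.0169]))
  (16, array([211.5, 165.8]), array([0.6831, 0.1383]))
  (11, array([265.8, 180.8]), array([ 0.6229, -0.0683]))
  (13, array([202.2, 197.2]), array([0.5628, 0.1734]))
  (11, array([257.2, 212.2]), array([ 0.5038, -0.0337]))
  (12, array([225.3, 220.5]), array([0.474 , 0.0862]))
```

The cup is at 193.9°, the blue pacifier at 193.0–193.9° and the pointer at 193.5–194°, so they are in line. I'll raise the arm, move it clear and take a final look.

```bash
python3 -m jog '[[[0,0,0,-0.8,0],[0,0,0,-0.8,0],[0,0,0,-0.8,0],[0,-0.3,-0.6,0,0],[0,0,0,0,0],[0,0,0,0,0],[0,0,0,0,0],[0,0,0,0,0]]]'
python3 -c "
from h import *;where();m=measure('top','top7',0);print(m['blue'],m['black'],m['green'])
p,d=snap('side','side7');h=cv2.cvtColor(p,cv2.COLOR_RGB2HSV).astype(int)
o=(h[...,0]<16)&(h[...,1]>170)&(h[...,2]>90);o[:,:295]=0;o[:200]=0;o[:,340:]=0;o[245:]=0;v,u=np.nonzero(o);print('orange side',len(u),plane('side',u.mean(),v.mean(),.01))
a=cv2.resize(cv2.imread('pics/top7.png')[145:242,190:282],(368,388),interpolation=2);b=cv2.resize(p[145:242,190:330,::-1],(430,298),interpolation=2);b=np.pad(b,((0,90),(0,0),(0,0)));cv2.imwrite('pics/fin.png',np.hstack([a,b]))"
```

```text
time: 14.85
position: [0.6929, -0.0929, 0.2247]
tool_rot: [-1.256, -2.879, -0.0]
ft_force: [0.3, 0.4, -0.9]
grip_width: 0.003
t 14.85 p [ 0.6929 -0.0929  0.2247] hd 132.9 r 0.1772 ang 304.3 F [ 0.3  0.4 -0.9] q [ 0.7   0.59 -0.94  1.28  0.47  1.49  0.56] w 0.0029381112118737423
[(81, array([238.7, 207.7]), array([0.5206, 0.0353]))] [(248, array([274.4, 152.5]), array([ 0.7328, -0.1034])), (14, array([243.1, 157.7]), array([0.7134, 0.0172])), (16, array([211.5, 165.8]), array([0.6831, 0.1383])), (11, array([265.8, 180.8]), array([ 0.6229, -0.0683])), (13, array([202.2, 197.2]), array([0.5628, 0.1734])), (11, array([257.2, 212.2]), array([ 0.5038, -0.0337])), (12, array([225.3, 220.5]), array([0.474 , 0.0862]))] [(97, array([214.8, 183.3]), array([0.6141, 0.1247]))]
orange side 125 [0.43578604 0.0172592  0.01      ]
```

View pics/fin.png

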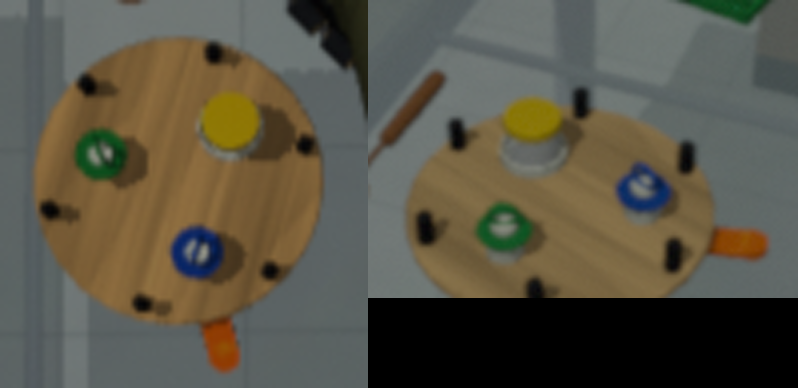

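The blue pacifier (top crop (197,252)) stands in line with the pointer, nothing is tipped, and the studs haven't moved between the last two looks. Handing in.

```bash
python3 -c "
from bench import job;print(job.close_job())"
```

```text
the job is handed in; nothing more can be done
None
```

The blue pacifier now stands in line with the orange pointer, and I handed the job in at about 15 s. I pushed one stud with the shut fingertips and turned the carousel about 113° counter-clockwise at no more than about 20°/s, slowing at the end. Then I backed off, lifted straight up and moved the hand clear.

**Alignment:** The last looks put the blue cup at 193.9°. The pointer measured 193.5° from the top camera and 193.4° from the side camera. The pacifier itself measured about 193.0° from the top camera. These differ by less than 1°, or roughly 1 mm at the pacifier, which is within the camera calibration.

**State at the end:** The studs and the pacifier did not move between the last two looks, so the carousel was standing still. Nothing on it was tipped. Wrist force readings stayed around 1 N, and no check failed. I did not separately re-measure the other things on the shelf, such as the rack, bottles and tin.

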